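# Packing bur blocks into the corner of a steriliser cassette

## Task

Pack the three bur blocks, upright, in the open steriliser cassette (one already stands adrift in it, two are on the worktop) as a close row in the corner between its hinged back wall and the end wall nearest the robot: the first gently pushed home against both walls, the next against the first and the end wall, the last likewise, each one pushed home and let go before the next is brought. Then shut the wire lid fully, so that its hold-down rail drops down round the row, without forcing it onto a block. Leave the other things on the worktop where they are.

Things in the scene. Friction and masses are not known exactly. Their poses are not given: they have to be found in the camera images.
- cassette: stainless steriliser cassette, an open pan with perforated walls, fixed; 118 (x) x 146 (y) mm outside, origin under its centre on the worktop. x points to its hinged back wall (toward the robot's left), y to its end wall nearest the robot, z up. Inner floor 112 x 140 mm at z = 4 mm; front and end walls 3 mm thick, rounded rim at z = 28 mm; back wall 44 mm high
- corner (a point): the reference corner, where the inner faces of the hinged back wall and of the end wall nearest the robot meet the floor: at (56, 70, 4) mm in the cassette's frame, same axes. Packed blocks have their long sides along the cassette's y and their centres at x = -12, -36 and -60 mm, y = -30 mm from here
- hinge (a point): middle of the lid's hinge line along the top of the back wall, at (57.5, 0, 48) mm in the cassette's frame, same axes; the hinge runs along y
- lid (a joint): wire-grid lid hinged at the back: 0 rad shut (level, 48 mm above the worktop), 1.45 rad its stop; found near the stop, where it still leans over the pan, so that an upright gripper cannot work over the row. The hinge is stiff: the lid stays where it is left and is moved by about 2 N at its front edge. A wire runs from hinge to front edge at y = 4 mm, good to push on
- lid_edge (a point): middle of the lid's front edge, 115 mm from the hinge: a 5 mm bar between the lid's sides (143 mm apart), with a thumb tab 50 mm wide that projects 14 mm further. Moves with the lid; its x axis points to the hinge, its z axis out of the lid's upper (outer) face
- rail (a point): outer bend of the L-shaped hold-down rail (bars 6 mm wide, 12 mm high) under the lid, at its underside, 34 mm below the lid; moves with the lid, axes as lid_edge. With the lid shut one leg lies 3 mm in front of a packed row, the other 3 mm clear of the blocks' far ends (18 to 82 mm from the hinge). A block that is not home stops the lid
- bur_block_1: bur stand: solid block 24 (its x) x 60 (its y) x 16 (z) mm, six thin burs on top up to 38 mm (they may be brushed, they do not resist); origin under its centre, z up; about 90 g. Its long side points roughly away from the robot, both 24 x 16 mm ends free for the fingers. The three are alike; this one starts adrift on the cassette floor
- bur_block_2: bur stand: solid block 24 (its x) x 60 (its y) x 16 (z) mm, six thin burs on top up to 38 mm (they may be brushed, they do not resist); origin under its centre, z up; about 90 g. Its long side points roughly away from the robot, both 24 x 16 mm ends free for the fingers. The three are alike; this one starts on the worktop
- bur_block_3: bur stand: solid block 24 (its x) x 60 (its y) x 16 (z) mm, six thin burs on top up to 38 mm (they may be brushed, they do not resist); origin under its centre, z up; about 90 g. Its long side points roughly away from the robot, both 24 x 16 mm ends free for the fingers. The three are alike; this one starts on the worktop
- dappen_dish: octagonal glass dappen dish, 33 mm across and 25 mm tall, origin under its centre; a bystander close to the left of bur_block_3
- primer_bottle: small upright bottle with a screw cap, 23 mm across and 52 mm tall, origin under its centre; a bystander close to the left of bur_block_2
- cotton_roll: cotton roll 10 x 38 x 10 mm lying on the worktop, origin under its centre; a bystander close to the right of bur_block_3
- impression_tray: steel impression tray 70 x 62 x 17 mm, origin under its centre; a bystander behind the cassette's hinged back

How it is judged (in metres and radians):
On the way, in this order (a step that is already met when the one before it is completed fails the run):
1. one bur block is home in the corner of the cassette's back wall and near end wall and released, the other two still outside (((x of bur_block_1 in the frame of corner between -0.0155 and -0.009 m and y of bur_block_1 in the frame of corner between -0.0335 and -0.027 m) or (x of bur_block_2 in the frame of corner between -0.0155 and -0.009 m and y of bur_block_2 in the frame of corner between -0.0335 and -0.027 m) or (x of bur_block_3 in the frame of corner between -0.0155 and -0.009 m and y of bur_block_3 in the frame of corner between -0.0335 and -0.027 m)) and contact force between the fingers and bur_block_1 below 0.1 N and contact force between the fingers and bur_block_2 below 0.1 N and contact force between the fingers and bur_block_3 below 0.1 N and (horizontal distance between each of bur_block_1, bur_block_2 and corner above 0.16 m or horizontal distance between each of bur_block_1, bur_block_3 and corner above 0.16 m or horizontal distance between each of bur_block_2, bur_block_3 and corner above 0.16 m)), for 0.2 s.
2. a second block is home against the first and the near end wall and released, the third still outside (((x of bur_block_1 in the frame of corner between -0.0155 and -0.009 m and y of bur_block_1 in the frame of corner between -0.0335 and -0.027 m) or (x of bur_block_2 in the frame of corner between -0.0155 and -0.009 m and y of bur_block_2 in the frame of corner between -0.0335 and -0.027 m) or (x of bur_block_3 in the frame of corner between -0.0155 and -0.009 m and y of bur_block_3 in the frame of corner between -0.0335 and -0.027 m)) and ((x of bur_block_1 in the frame of corner between -0.04 and -0.033 m and y of bur_block_1 in the frame of corner between -0.0335 and -0.027 m) or (x of bur_block_2 in the frame of corner between -0.04 and -0.033 m and y of bur_block_2 in the frame of corner between -0.0335 and -0.027 m) or (x of bur_block_3 in the frame of corner between -0.04 and -0.033 m and y of bur_block_3 in the frame of corner between -0.0335 and -0.027 m)) and contact force between the fingers and bur_block_1 below 0.1 N and contact force between the fingers and bur_block_2 below 0.1 N and contact force between the fingers and bur_block_3 below 0.1 N and horizontal distance between any of bur_block_1, bur_block_2, bur_block_3 and corner above 0.16 m), for 0.2 s.
3. the third block is home against the second and the near end wall and released, the lid still open (((x of bur_block_1 in the frame of corner between -0.0155 and -0.009 m and y of bur_block_1 in the frame of corner between -0.0335 and -0.027 m) or (x of bur_block_2 in the frame of corner between -0.0155 and -0.009 m and y of bur_block_2 in the frame of corner between -0.0335 and -0.027 m) or (x of bur_block_3 in the frame of corner between -0.0155 and -0.009 m and y of bur_block_3 in the frame of corner between -0.0335 and -0.027 m)) and ((x of bur_block_1 in the frame of corner between -0.04 and -0.033 m and y of bur_block_1 in the frame of corner between -0.0335 and -0.027 m) or (x of bur_block_2 in the frame of corner between -0.04 and -0.033 m and y of bur_block_2 in the frame of corner between -0.0335 and -0.027 m) or (x of bur_block_3 in the frame of corner between -0.04 and -0.033 m and y of bur_block_3 in the frame of corner between -0.0335 and -0.027 m)) and ((x of bur_block_1 in the frame of corner between -0.0645 and -0.057 m and y of bur_block_1 in the frame of corner between -0.0335 and -0.027 m) or (x of bur_block_2 in the frame of corner between -0.0645 and -0.057 m and y of bur_block_2 in the frame of corner between -0.0335 and -0.027 m) or (x of bur_block_3 in the frame of corner between -0.0645 and -0.057 m and y of bur_block_3 in the frame of corner between -0.0335 and -0.027 m)) and contact force between the fingers and bur_block_1 below 0.1 N and contact force between the fingers and bur_block_2 below 0.1 N and contact force between the fingers and bur_block_3 below 0.1 N and value of joint lid above 0.6 rad), for 0.2 s.
At the end, for the whole second after the job is handed in: All three blocks stand upright and at rest on the cassette's floor in a close row in the corner of the back wall and the end wall nearest the robot (within about 3.5 mm of their packed places, 4.5 mm for the last; square to the cassette within 0.08 rad), and the lid is shut (joint below 0.04 rad) (((x of bur_block_1 in the frame of corner between -0.0155 and -0.009 m and y of bur_block_1 in the frame of corner between -0.0335 and -0.027 m) or (x of bur_block_2 in the frame of corner between -0.0155 and -0.009 m and y of bur_block_2 in the frame of corner between -0.0335 and -0.027 m) or (x of bur_block_3 in the frame of corner between -0.0155 and -0.009 m and y of bur_block_3 in the frame of corner between -0.0335 and -0.027 m)) and ((x of bur_block_1 in the frame of corner between -0.04 and -0.033 m and y of bur_block_1 in the frame of corner between -0.0335 and -0.027 m) or (x of bur_block_2 in the frame of corner between -0.04 and -0.033 m and y of bur_block_2 in the frame of corner between -0.0335 and -0.027 m) or (x of bur_block_3 in the frame of corner between -0.04 and -0.033 m and y of bur_block_3 in the frame of corner between -0.0335 and -0.027 m)) and ((x of bur_block_1 in the frame of corner between -0.0645 and -0.057 m and y of bur_block_1 in the frame of corner between -0.0335 and -0.027 m) or (x of bur_block_2 in the frame of corner between -0.0645 and -0.057 m and y of bur_block_2 in the frame of corner between -0.0335 and -0.027 m) or (x of bur_block_3 in the frame of corner between -0.0645 and -0.057 m and y of bur_block_3 in the frame of corner between -0.0335 and -0.027 m)) and value of joint lid below 0.04 rad and z of each of bur_block_1, bur_block_2, bur_block_3 in the frame of corner below 0.003 m and angle between each of bur_block_1, bur_block_2, bur_block_3's own z axis and vertical below 0.08 rad and angle between the x axis of each of bur_block_1, bur_block_2, bur_block_3 and the x axis of cassette, either way round below 0.08 rad and linear speed of each of bur_block_1, bur_block_2, bur_block_3 below 0.01 m/s); the robot touches nothing.
It fails at once if a block is pushed home roughly or the lid forced onto it: more than 60 N between a block and the cassette with its lid (contact force between any of bur_block_1, bur_block_2, bur_block_3 and cassette above 60 N).
It fails at once if another thing on the worktop is shifted by more than 20 mm (distance of any of dappen_dish, primer_bottle, cotton_roll, impression_tray from where it was at the start of the episode above 0.02 m).
It also fails if it takes over 72 s, if anything falls off the work surface, if the arm or the gripper's body presses on something with over 40 N, if the wrist force passes 120 N, or if a joint passes its speed limit or range.

## Robot

A 7-joint arm with a two-finger parallel gripper is mounted at the origin on a cart in front of the work surface, level with it; the furniture and walls round the work are solid. World frame = base frame: x ahead of the robot, y to its left, z up, the work surface at z = 0. Lengths are in mm, angles in rad, forces in N, time in s.
With the tool pointing down it reaches from about 400 to 925 mm from the base axis. Payload 4.1 kg.
Tool frame: the origin (TCP) lies on the centre line of the jaws, within the pads' length; the fingertips stand 14 mm ahead of it and the grasp point (between the pads) lies 5 mm behind it; z points along the fingers, y is the line along which they close (so a half turn about z gives the same grasp; the last joint's range is limited). The gripper opens to 85 mm and grips with 20 to 120 N. Pads are 22 mm wide; open, the fingers measure 114 mm over their backs; the gripper's body (76 mm by 85 mm) begins 54 mm behind the grasp point. The pads swing forward as they close: fully open they stand 13 mm farther back than shut.
Start: joints at [1.014, 0.398, 0.045, 1.537, -0.019, 1.207, -0.051], TCP at [287.324, -583.084, 245.347] pointing down, gripper open.
Joint ranges: [-2.82, 2.82], [-0.49, 2.23], [-1.37, 1.46], [0, 2.46], [-1.36, 4.5], [0.23, 2], [-2.94, 2.94]. Speed limits (rad/s): [2.57, 2.57, 3.14, 3.14, 3.14, 3.14, 3.14].

## Interface

Orientations are given as a unit quaternion [x, y, z, w].
In Python, from station import ctrl, imaging, readout, hand_in gives the robot as it stands (ctrl), with the cameras (imaging), the job as plain functions and the readings (readout).
- The arm moves only by the tool drive_effector, called as a command line: name --argument value ..., lists and objects as JSON in quotes. Schema: {"type":"object","properties":{"deltas":{"type":"array","items":{"type":"array","items":{"type":"array","items":{"type":"number"},"minItems":7,"maxItems":7},"minItems":1,"maxItems":12},"minItems":1,"maxItems":1},"force":{"type":"number"},"only":{"type":"string"},"quiet":{"type":"boolean"},"lines":{"type":"string"}},"required":["deltas"],"additionalProperties":false}. deltas is a list that holds a single list of rows (three levels of brackets), with 1 to 12 rows, each of 7 numbers: dx, dy, dz in shares of the most that a row can go, 1 being 62.5 mm, then a rotation vector rx, ry, rz in parts of the range, where 1.0 means pi rad, then the finger opening in mm; each row shifts and turns the commanded pose from where the row before left it, along the tool's axes as they then stand; what a row does not reach is not made up. A row lasts 1/8 s, in which the tool goes at most 62.5 mm and 0.188 rad, less where a joint would pass 70% of its speed; a pose out of reach is approached as far as the arm can. The fingers move at their own pace and stop on an object; force is the grip in N (left out, the last holds). Time passes only in rows, so rows that do not move let the fingers close. The tool returns the time, the measured TCP pose, the force, the opening and the grip force at its end. only (a regular expression) keeps the lines of the reply that match it, lines (a string "A,B") keeps lines A to B, and quiet returns only ok. Shift and turn numbers lie between -1 and 1, and a call with a number outside is refused. Input that does not fit is refused with a message, and nothing moves.
- readout.observe(): the state, without advancing time (a new reading comes with each control period).
- imaging.camera(name): name is "scene" or "top" or "wrist"; returns (picture, depth): 384x512x3 uint8, blue, green, red; 384x512 float32, mm along the optical axis (not along the pixel's ray), 0 where there is no reading.
- imaging.camera_info(name): a dict with "K" (3x3 intrinsics, pixels), "world_from_camera" (4x4, takes a point from camera to world coordinates). Camera axes: x right, y down, z forward; pixel columns grow to the right and rows downward; lengths in mm; the calibration is good to about 2 mm. A picture is of the moment at which its call begins: read the wrist's pose just before it. camera_info takes no time and is no camera call; for the wrist camera it gives the pose at the moment of the call.
- hand_in(): hands the job in; it is judged then, once.
The state is a dict: "time_s": time; "qpos": joint angles; "qd": joint speeds; "joint_efforts": joint torques, N m; "eef_pos": TCP position; "tcp_rot": TCP orientation; "wrist_force": force on the tool from outside, world axes, zero at the start; "ft_torque": the same for the moment, N m; "finger_gap": finger opening in mm; "finger_force": force on a finger pad.
Only numpy, scipy, OpenCV 4.12 (cv2) and the standard library are available. Lean on these libraries where they do the work, as an engineer would, in place of code of your own. Each camera call takes 0.05 s, during which the arm holds its last target. There are 200 camera calls.

## Working session

There is one attempt and no reset: what is moved stays moved. The work goes in short steps, Python scripts to look and compute and a tool call to move; the robot and the scene stay as the last step left them, time stands still between calls to the robot, and variables do not carry over. Pictures are saved under pics/ and viewed, at most 10 in all, crops included, and the job is handed in when it is done.

```bash
ls; mkdir -p pics
```

Run:
```python
from station import ctrl, imaging, readout, hand_in
import cv2,numpy as np
s=readout.observe();print(s)
for n in("top","scene"):
    p,d=imaging.camera(n);cv2.imwrite(f"pics/{n}0.png",p);np.save(f"pics/{n}0.npy",d)
    i=imaging.camera_info(n);print(n,np.round(i["K"],1).tolist(),np.round(i["world_from_camera"],3).tolist())
```

```text
pics
station.py
{'time_s': 0.0, 'qpos': array([ 1.01400115,  0.39918488,  0.04504145,  1.53787369, -0.01870406,
        1.20692068, -0.05072342]), 'qd': array([ 0.00116257,  0.00036824, -0.00021013, -0.00130905, -0.00094016,
        0.00025747,  0.00095312]), 'joint_efforts': array([ 2.88882654e-05, -4.75121534e+01,  1.36417910e+00, -2.54220718e+01,
        1.13945678e-02,  9.40847502e-03, -2.07711651e-05]), 'eef_pos': array([ 287.02912297, -582.51182015,  244.27101131]), 'tcp_rot': array([ 9.73907544e-01,  2.26943013e-01, -2.87958474e-04, -9.39347662e-04]), 'wrist_force': array([ 0.57523436, -0.14089865, -0.22200775]), 'ft_torque': array([-0.03313526, -0.00796602, -0.0340764 ]), 'finger_force': 0.0, 'finger_gap': 85.48964680796693}
top [[397.3, 0.0, 255.1], [0.0, 397.3, 192.4], [0.0, 0.0, 1.0]] [[0.027, -0.987, 0.156, 350.37], [-1.0, -0.027, -0.002, -15.651], [0.006, -0.156, -0.988, 1187.783], [0.0, 0.0, 0.0, 1.0]]
scene [[393.5, 0.0, 250.9], [0.0, 393.5, 190.9], [0.0, 0.0, 1.0]] [[-0.73, -0.436, 0.526, -49.355], [-0.683, 0.473, -0.556, 597.399], [-0.007, -0.766, -0.643, 734.354], [0.0, 0.0, 0.0, 1.0]]
```

View pics/top0.png

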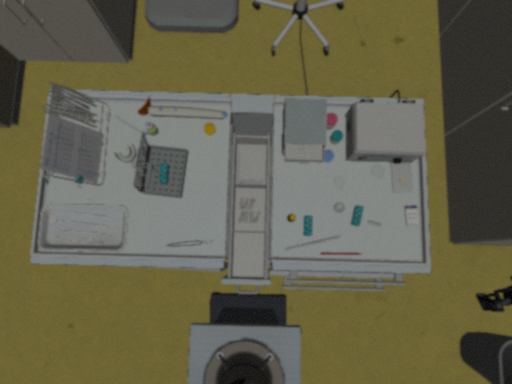

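View pics/scene0.png

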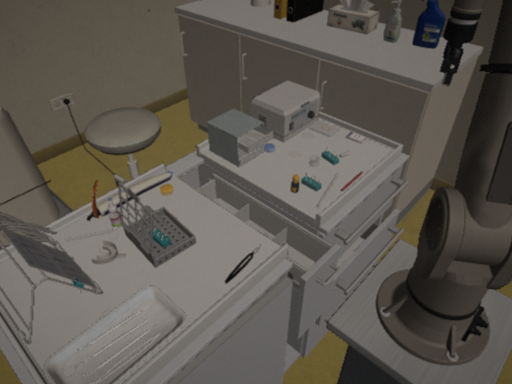

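The top view shows the cassette near pixel (165,172) with block 1 inside at (163,173). Blocks 2 and 3 are at (308,225) and (357,215), the bottle at (292,217), the dish at (339,207) and the cotton roll at (374,223). The lid stands on the left of the pan.

Create h.py:
```python
import numpy as np,cv2
from station import ctrl, imaging, readout, hand_in
from scipy.spatial.transform import Rotation as R
def cloud(d,i):
    K=i["K"];v,u=np.mgrid[:d.shape[0],:d.shape[1]]
    c=np.stack([(u-K[0][2])/K[0][0]*d,(v-K[1][2])/K[1][1]*d,d],-1)
    T=np.array(i["world_from_camera"]);return c@T[:3,:3].T+T[:3,3]
def snap(n,name=None):
    i=imaging.camera_info(n);p,d=imaging.camera(n)
    if name:cv2.imwrite(f"pics/{name}.png",p);np.save(f"pics/{name}.npy",d)
    return p,d,i,cloud(d,i)
def teal(p):
    h=cv2.cvtColor(p,cv2.COLOR_BGR2HSV)
    return (h[...,0]>80)&(h[...,0]<100)&(h[...,1]>100)&(h[...,2]>40)
def blobs(m,minA=20):
    n,l,st,c=cv2.connectedComponentsWithStats(m.astype(np.uint8))
    return [(l==k) for k in range(1,n) if st[k,4]>=minA]
```

Run:
```python
from h import *
p=cv2.imread("pics/top0.png");d=np.load("pics/top0.npy");i=imaging.camera_info("top");X=cloud(d,i)
for b in blobs(teal(p)):
    q=X[b&(d>0)];v,u=np.nonzero(b);print(b.sum(),u.mean().round(),v.mean().round(),np.median(q,0).round(1),np.percentile(q,5,0).round(),np.percentile(q,95,0).round())
for u,v in [(165,172),(187,150),(183,196),(140,140),(136,188),(292,217),(339,207),(374,223),(125,152),(290,240),(200,200)]:print(u,v,X[v,u].round(1))
```

```text
80 337.0 135.0 [ 709.  -256.4   46.3] [ 697. -269.   42.] [ 722. -245.   50.]
144 163.0 173.0 [586.1 257.6  20.3] [561. 248.  16.] [610. 268.  24.]
22 79.0 179.0 [549.5 477.6  85.6] [543. 476.  77.] [557. 481.  93.]
124 357.0 215.0 [ 475.9 -321.3   16.1] [ 452. -331.   13.] [ 499. -310.   21.]
111 308.0 225.0 [ 442.2 -174.7   15.3] [ 418. -183.   11.] [ 466. -168.   20.]
165 172 [589.2 253.5  19.4]
187 150 [657.5 190.4  24.5]
183 196 [521.2 199.7  -2.9]
140 140 [ 350.4  -15.7 1187.8]
136 188 [523.3 308.7 112.4]
292 217 [ 460.9 -125.5   54.4]
339 207 [ 498.3 -268.6   15.9]
374 223 [ 454.  -373.6   10.5]
125 152 [651.8 383.8   2. ]
290 240 [ 3.975e+02 -1.256e+02  2.000e-01]
200 200 [5.100e+02 1.473e+02 2.000e-01]
```

Run:
```python
from h import *
s=readout.observe();i=imaging.camera_info("wrist");T=np.array(i["world_from_camera"])
Rt=R.from_quat(s["tcp_rot"]).as_matrix()
print(np.round(Rt,3));print(np.round(Rt.T@T[:3,:3],3),Rt.T@(T[:3,3]-s["eef_pos"]),np.round(i["K"],1))
p,d,i,X=snap("top")
# cassette: points z 20..32 near
m=(X[...,0]>490)&(X[...,0]<690)&(X[...,1]>170)&(X[...,1]<330)&(X[...,2]>14)&(X[...,2]<34)&(d>0)&~teal(p)
r=cv2.minAreaRect(X[m][:,:2].astype(np.float32));print(r)
for b in blobs(teal(p),100):print(cv2.minAreaRect(X[b&(d>0)][:,:2].astype(np.float32)))
```

```text
[[ 0.897  0.442 -0.001]
 [ 0.442 -0.897  0.002]
 [-0.    -0.002 -1.   ]]
[[ 0.    -0.947 -0.322]
 [ 1.     0.     0.   ]
 [-0.    -0.322  0.947]] [  81.94661783   -0.766651   -128.51985574] [[340.    0.  254.1]
 [  0.  340.  191.6]
 [  0.    0.    1. ]]
((593.2611694335938, 253.94992065429688), (117.75794982910156, 147.9031982421875), 84.96577453613281)
((586.4801025390625, 259.1233825683594), (27.145217895507812, 56.74030303955078), 86.08081817626953)
((474.7638854980469, -321.2051086425781), (19.917404174804688, 55.865177154541016), 76.74937438964844)
((442.3340759277344, -176.75018310546875), (18.56474494934082, 53.66529083251953), 89.91381072998047)
```

Units first: shifts go in shares of 62.5 mm and turns go in shares of pi rad. So 43 mm is 0.688, -31.7 mm is -0.5072.

drive_effector --deltas '[[[0.688,-0.5072,0,0,0,0,85],[0.688,-0.5072,0,0,0,0,85],[0.688,-0.5072,0,0,0,0,85],[0.688,-0.5072,0,0,0,0,85],[0.688,-0.5072,0,0,0,0,85],[0.688,-0.5072,0,0,0,0,85],[0.688,-0.5072,0,0,0,0,85]]]'

```text
time_s: 1.02
eef_pos: [459.6, -249.3, 245.2]
tcp_rot: [0.974, 0.227, -0.0, 0.0]
wrist_force: [0.5, -0.5, -0.3]
finger_gap: 85.0
finger_force: 0.0
```

drive_effector --deltas '[[[0,0,0,0,0,-0.059,85],[0,0,0,0,0,-0.059,85],[0,0,0,0,0,-0.059,85],[0,0,0,0,0,-0.059,85],[0,0,0,0,0,-0.059,85],[0,0,0,0,0,-0.059,85],[0,0,0,0,0,0,85]]]'

```text
time_s: 1.9
eef_pos: [459.0, -251.0, 245.0]
tcp_rot: [0.708, 0.706, -0.0, -0.0]
wrist_force: [0.0, 0.0, -0.0]
finger_gap: 85.1
finger_force: 0.0
```

Run:
```python
from h import *
s=readout.observe();print(s["qpos"].round(2),s["eef_pos"],R.from_quat(s["tcp_rot"]).as_matrix().round(3).tolist())
p,d,i,X=snap("wrist","w1")
for b in blobs(teal(p),100):
    q=X[b&(d>0)];print(b.sum(),np.percentile(q,[2,50,98],axis=0).round(1).tolist())
    t=q[abs(q[:,2]-16)<4];print(cv2.minAreaRect(t[:,:2].astype(np.float32)))
```

```text
[ 0.66  0.18 -0.27  1.83  0.05  1.14  0.37] [ 458.98038709 -250.9768047   245.04844077] [[0.002, 1.0, -0.0], [1.0, -0.002, 0.0], [0.0, -0.0, -1.0]]
1149 [[411.3, -187.1, 14.3], [439.4, -176.4, 15.9], [466.7, -165.9, 17.5]]
((439.0331115722656, -176.732177734375), (22.210432052612305, 57.61793518066406), 88.12818145751953)
799 [[692.1, -272.3, 35.8], [701.2, -257.5, 45.9], [714.2, -242.9, 47.8]]
((0.0, 0.0), (0.0, 0.0), 0.0)
852 [[444.9, -335.5, 8.2], [472.1, -318.9, 15.8], [499.8, -306.7, 17.5]]
((472.6277160644531, -322.25390625), (23.432151794433594, 57.96018600463867), 77.54193878173828)
```

View pics/w1.png

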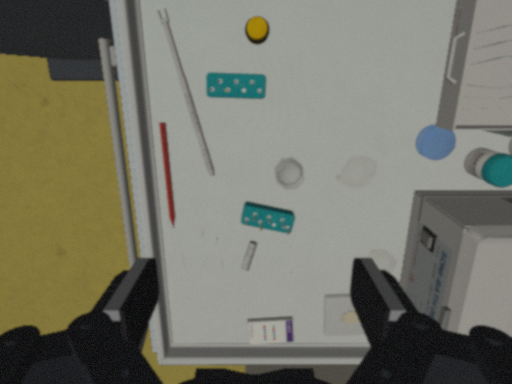

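To row units: 52 mm is 0.832, 14 mm is 0.224.

drive_effector --deltas '[[[0.832,0.224,-0.048,0,0,0,85],[0.832,0.224,-0.048,0,0,0,85],[0.832,0.224,-0.048,0,0,0,85],[0.832,0.224,-0.048,0,0,0,85],[0.832,0.224,-0.048,0,0,0,85],[0.832,0.224,-0.048,0,0,0,85],[0.832,0.224,-0.048,0,0,0,85],[0.832,0.224,-0.048,0,0,0,85],[0.832,0.224,-0.048,0,0,0,85],[0,0,0,0,0,0,85]]]'

```text
time_s: 3.2
eef_pos: [584.2, 223.3, 272.2]
tcp_rot: [0.705, 0.709, 0.001, -0.002]
wrist_force: [-0.2, -0.9, -0.3]
finger_gap: 85.1
finger_force: 0.0
```

Run:
```python
from h import *
s=readout.observe();print(s["qpos"].round(2),s["eef_pos"])
p,d,i,X=snap("wrist","w2");np.save("pics/w2X.npy",X)
for b in blobs(teal(p),100):
    q=X[b&(d>0)];print(b.sum(),np.percentile(q,[2,50,98],axis=0).round(1).tolist())
    t=q[abs(q[:,2]-20)<4];print(cv2.minAreaRect(t[:,:2].astype(np.float32)))
```

```text
[-0.01  0.38 -0.56  1.55  0.2   1.27 -0.59] [584.22274193 223.31453329 272.16681441]
453 [[558.0, 244.7, 4.0], [601.1, 253.7, 19.7], [614.3, 270.2, 21.7]]
((585.8165893554688, 258.6037292480469), (23.312206268310547, 57.91334533691406), 89.88166809082031)
```

View pics/w2.png

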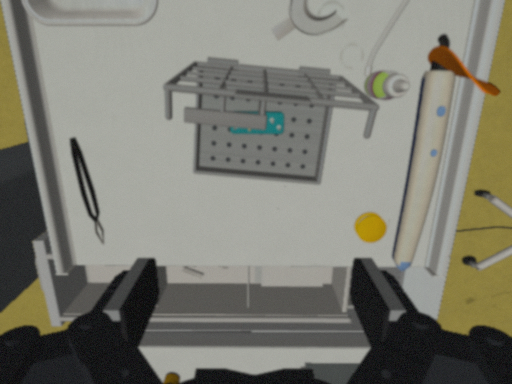

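Run:
```python
from h import *
X=np.load("pics/w2X.npy");d=np.load("pics/w2.npy");P=X[d>0]
c=np.array([591.,254.]);a=np.radians(85)
for it in range(4):
    M=np.array([[np.cos(a),np.sin(a)],[-np.sin(a),np.cos(a)]])
    Q=np.c_[(P[:,:2]-c)@M.T,P[:,2]]
    r=Q[(Q[:,2]>25)&(Q[:,2]<31)]
    f=r[(abs(r[:,0]+57.5)<5)&(abs(r[:,1])<62)];n=r[(abs(r[:,1]-71.5)<5)&(r[:,0]>-48)&(r[:,0]<10)];g=r[(abs(r[:,1]+71.5)<5)&(r[:,0]>-48)&(r[:,0]<10)]
    kf=np.polyfit(f[:,1],f[:,0],1);kn=np.polyfit(n[:,0],n[:,1],1);kg=np.polyfit(g[:,0],g[:,1],1)
    print(len(f),len(n),len(g),kf,kn,kg,np.median(r[:,2]))
    da=-kf[0]*.6+(kn[0]+kg[0])/2*.4
    a+=da; c=c+M.T@np.array([np.median(f[:,0])+57.5,(np.median(n[:,1])+np.median(g[:,1]))/2])
print("cassette",c,a)
M=np.array([[np.cos(a),np.sin(a)],[-np.sin(a),np.cos(a)]]);Q=np.c_[(P[:,:2]-c)@M.T,P[:,2]]
k=np.load("pics/w2.npy")
fl=Q[(abs(Q[:,0]+20)<30)&(abs(Q[:,1])<60)&(Q[:,2]<12)];print("floor z",np.median(fl[:,2]))
for lo in range(40,190,10):
    L=Q[(Q[:,2]>lo)&(Q[:,2]<lo+10)&(abs(Q[:,1])<80)&(Q[:,0]>-30)&(Q[:,0]<90)]
    if len(L): print(lo,len(L),np.percentile(L[:,0],[1,25,50,75,99]).round(1),np.percentile(L[:,1],[1,50,99]).round())
cor=c+M.T@[56,70];print("corner",cor)
for n,b in dict(b1=(585.8,258.6)).items():print((M@(np.array(b)-cor)))
```

```text
374 148 186 [-4.02076881e-04 -5.52245043e+01] [-2.79621443e-03  7.10037544e+01] [ 1.17733796e-03 -7.13518885e+01] 27.800240555033554
376 142 188 [-4.71018826e-04 -5.75270572e+01] [-3.72410373e-03  7.11225780e+01] [-2.20399800e-05 -7.12405517e+01] 27.800240555033554
375 142 188 [-1.01571755e-03 -5.75241677e+01] [-3.26097613e-03  7.11162176e+01] [ 4.42471223e-04 -7.12467593e+01] 27.800240555033554
375 142 188 [-9.70034200e-04 -5.75301367e+01] [-3.30636360e-03  7.11303613e+01] [ 3.96948086e-04 -7.12326075e+01] 27.800240555033554
cassette [591.35106372 256.28696846] 1.483026584549887
floor z 3.9114297810731955
40 408 [ 6.4 56.1 59.1 62.2 64.5] [-68.   0.  70.]
50 821 [54.6 56.6 58.1 59.9 63.2] [-69.  -0.  69.]
60 48 [25.4 55.1 55.8 56.1 57.1] [-72.   4.  71.]
70 550 [33.9 51.8 52.6 53.4 55. ] [-70.   1.  70.]
80 68 [19.7 50.9 51.9 52.8 53.7] [-72.   5.  72.]
90 73 [25.8 49.7 50.3 51.1 52. ] [-72.   4.  72.]
100 627 [30.9 47.6 48.3 49.1 49.9] [-70.   1.  70.]
110 75 [22.6 46.7 47.3 47.8 49. ] [-72.   4.  73.]
120 2407 [10.5 16.1 21.8 43.5 46.1] [-68.  25.  68.]
130 104 [40.9 43.  43.7 44.4 45.4] [-72.   3.  72.]
140 103 [40.1 41.5 42.2 42.8 43.7] [-71.   4.  73.]
150 141 [16.  19.5 25.3 41.  42.2] [-72.   5.  73.]
160 1628 [18.6 35.9 37.9 39.7 41. ] [-72.   4.  72.]
170 473 [36.  36.9 37.9 38.8 39.7] [-24.   1.  24.]
corner [526.52931153 318.20740485]
[-54.18246212 -64.26755032]
```

Add to h.py:
```python
A=1.4830;COR=np.array([526.5,318.2,4.])
M3=np.array([[np.cos(A),-np.sin(A),0],[np.sin(A),np.cos(A),0],[0,0,1]]) # cassette->world
def go(x,y,z,tilt,yaw=A,world=False):
    "tool-axis shift and rotation from the measured pose to a target (corner frame unless world)"
    s=readout.observe();Rt=R.from_quat(s["tcp_rot"])
    T=R.from_euler("z",yaw)*R.from_matrix([[1,0,0],[0,-1,0],[0,0,-1]])*R.from_euler("y",tilt)
    t=np.array([x,y,z]) if world else COR+M3@[x,y,z]
    print("shift",Rt.inv().apply(t-s["eef_pos"]).round(1),"rot",(Rt.inv()*T).as_rotvec().round(3),"shift after rot",T.inv().apply(t-s["eef_pos"]).round(1))
def where():
    s=readout.observe();print("corner-frame TCP",(M3.T@(s["eef_pos"]-COR)).round(1),"force",(M3.T@s["wrist_force"]).round(1),s["time_s"])
```

```bash
python3 -c "
from h import *
go(586,256,100,0,np.pi/2,True)"
```

```text
shift [ 36.1   1.6 171.9] rot [-0.001 -0.001  0.002] shift after rot [ 36.3   1.4 171.9]
```

To row units: 43 mm is 0.688, 42 mm is 0.672, 0.15 rad / 3.1416 = 0.0477.

drive_effector --deltas '[[[0.128,0.016,0.688,0,0.0477,0,80],[0,0,0.688,0,0.0477,0,80],[-0.064,0,0.672,0,0.0477,0,80],[0,0,0.56,0,0.0477,0,80],[0,0,0,0,0,0,80]]]'

```text
time_s: 3.88
eef_pos: [584.2, 249.5, 108.5]
tcp_rot: [0.68, 0.672, 0.205, -0.211]
wrist_force: [-0.2, -0.4, -0.4]
finger_gap: 79.8
finger_force: 0.0
```

```bash
python3 -c "
from h import *
go(586,256,45,.6,np.pi/2,True)
go(586,256,18,.6,np.pi/2,True)"
```

```text
shift [-30.3   2.5  56.2] rot [-0.005  0.003 -0.013] shift after rot [-30.5   1.8  56.1]
shift [-45.5   2.8  78.5] rot [-0.005  0.003 -0.013] shift after rot [-45.8   1.8  78.4]
```

To row units: 28 mm is 0.448, -15 mm is -0.24, -0.013 rad / 3.1416 = -0.0041.

drive_effector --deltas '[[[-0.24,0.024,0.448,0,0,-0.0041,80],[-0.24,0.016,0.448,0,0,0,80],[-0.12,0,0.176,0,0,0,80],[-0.128,0,0.176,0,0,0,80],[0,0,0,0,0,0,80]]]'

```text
time_s: 4.5
eef_pos: [589.2, 261.6, 24.0]
tcp_rot: [0.671, 0.68, 0.21, -0.207]
wrist_force: [0.6, -0.2, 0.1]
finger_gap: 79.7
finger_force: 0.0
```

```bash
python3 -c "
from h import *
where();go(586,256,18,.6,np.pi/2,True);p,d,i,X=snap('wrist','w3')"
```

```text
corner-frame TCP [-50.9 -67.5  20. ] force [-0.1 -0.6  0.1] 4.5
shift [-8.  -3.3  1.8] rot [0.    0.001 0.013] shift after rot [-8.  -3.2  1.8]
```

View pics/w3.png

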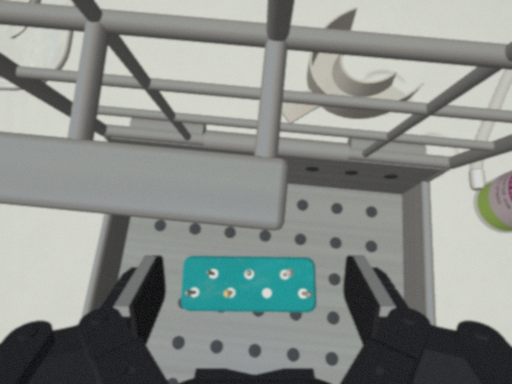

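To row units: -8 mm is -0.128, -3 mm is -0.048, 0.013 rad / 3.1416 = 0.0041.

drive_effector --deltas '[[[-0.128,-0.048,0.032,0,0,0.0041,80],[0,0,0,0,0,0,80],[0,0,0,0,0,0,56],[0,0,0,0,0,0,56],[0,0,0,0,0,0,56],[0,0,0,0,0,0,56]]]' --force 25

```text
time_s: 5.3
eef_pos: [586.6, 256.1, 18.1]
tcp_rot: [0.676, 0.675, 0.209, -0.209]
wrist_force: [-0.4, -2.5, 5.5]
finger_gap: 59.3
finger_force: 27.6
```

```bash
python3 -c "
from h import *
where();go(586,256,18,.6,np.pi/2,True)"
```

```text
corner-frame TCP [-56.6 -65.3  14.1] force [-2.6  0.2  5.5] 5.3
shift [-0.2 -0.6  0. ] rot [0.001 0.    0.   ] shift after rot [-0.2 -0.6  0. ]
```

```bash
python3 -c "
from h import *
go(-44,-60,16.5,.6)"
```

```text
shift [12.1 -4.2  5.3] rot [-0.049  0.     0.073] shift after rot [11.7 -5.3  5.1]
```

Units first: shifts go in shares of 62.5 mm and turns go in shares of pi rad. So 4 mm is 0.064, 3.4 mm is 0.0544, 0.036 rad / 3.1416 = 0.0115.

drive_effector --deltas '[[[0.0224,0,-0.032,0,0,0,56],[0.048,-0.016,0.032,-0.008,0,0.0115,56],[0.064,-0.032,0.04,-0.0076,0,0.0115,56],[0.0544,-0.032,0.04,0,0,0,56],[0,0,0,0,0,0,56],[0,0,0,0,0,0,56]]]'

```text
time_s: 6.05
eef_pos: [582.1, 268.8, 20.1]
tcp_rot: [0.704, 0.645, 0.218, -0.2]
wrist_force: [0.1, -0.6, -0.9]
finger_gap: 59.3
finger_force: 27.2
```

```bash
python3 -c "
from h import *
where();go(-44,-60,14.5,.6)"
```

```text
corner-frame TCP [-44.3 -59.8  16.1] force [-0.6 -0.2 -0.9] 6.05
shift [-0.7  0.3  1.5] rot [-0.     0.     0.001] shift after rot [-0.7  0.2  1.5]
```

To row units: -25 mm is -0.4, 1.3 mm is 0.0208.

drive_effector --deltas '[[[-0.0144,0,0.0208,0,0,0,56],[0,0,0,0,0,0,80],[0,0,0,0,0,0,80],[0,0,0,0,0,0,80],[0,0,-0.4,0,0,0,80],[0,0,-0.4,0,0,0,40],[0,-0.4,0,0,0,0,0],[0,-0.4,0,0,0,0,0],[0,0,0,0,0,0,0]]]'

```text
time_s: 7.18
eef_pos: [527.4, 245.5, 59.7]
tcp_rot: [0.704, 0.646, 0.217, -0.2]
wrist_force: [1.1, 0.1, -0.1]
finger_gap: 6.3
finger_force: 0.0
```

```bash
python3 -c "
from h import *
where();go(-44,-115,21,.6);p,d,i,X=snap('wrist','w4')
for b in blobs(teal(p),100):
    q=X[b&(d>0)];q=q[abs(q[:,2]-20)<4];r=cv2.minAreaRect(q[:,:2].astype(np.float32));print(r,M3.T[:2,:2]@(np.array(r[0])-COR[:2]))"
```

```text
corner-frame TCP [-72.4  -7.3  55.7] force [ 0.2 -1.1 -0.1] 7.175
shift [  3.7 107.9  44.3] rot [-0.003  0.001  0.001] shift after rot [  3.8 107.7  44.6]
((581.2040405273438, 271.0489501953125), (23.673654556274414, 60.160179138183594), 84.82864379882812) [-42.17279574 -58.62771399]
```

To row units: 36 mm is 0.576, 15 mm is 0.24.

drive_effector --deltas '[[[0,0.576,0,0,0,0,0],[0,0.576,0,0,0,0,0],[0.016,0.576,0,0,0,0,0],[0.016,0,0.24,0,0,0,0],[0.016,0,0.24,0,0,0,0],[0.016,0,0.224,0,0,0,0],[0,0,0,0,0,0,0]]]'

```text
time_s: 8.1
eef_pos: [637.4, 265.4, 24.6]
tcp_rot: [0.704, 0.646, 0.217, -0.201]
wrist_force: [-0.1, 0.2, -0.1]
finger_gap: -0.1
finger_force: 0.0
```

```bash
python3 -c "
from h import *
where();go(-44,-105,21,.6)"
```

```text
corner-frame TCP [ -42.9 -115.1   20.6] force [ 0.2  0.1 -0.1] 8.1
shift [ -0.6 -10.2  -0.9] rot [-0.005 -0.     0.001] shift after rot [ -0.7 -10.1  -1. ]
```

To row units: -6 mm is -0.096, -4 mm is -0.064.

drive_effector --deltas '[[[0,-0.096,0,0,0,0,0],[0,-0.096,0,0,0,0,0],[0,-0.096,0,0,0,0,0],[0,-0.096,0,0,0,0,0],[0,-0.096,0,0,0,0,0],[0,-0.064,0,0,0,0,0],[0,-0.032,0,0,0,0,0],[0,-0.016,0,0,0,0,0],[0,0,0,0,0,0,0]]]'

```text
time_s: 9.22
eef_pos: [603.0, 267.1, 26.0]
tcp_rot: [0.704, 0.645, 0.218, -0.2]
wrist_force: [1.2, -0.8, 1.2]
finger_gap: -0.3
finger_force: 0.7
```

```bash
python3 -c "
from h import *
where();p,d,i,X=snap('wrist','w5')
for b in blobs(teal(p),100):
    q=X[b&(d>0)];q=q[abs(q[:,2]-20)<4];r=cv2.minAreaRect(q[:,:2].astype(np.float32));print(r,M3.T[:2,:2]@(np.array(r[0])-COR[:2]))"
```

```text
corner-frame TCP [-44.2 -80.7  22. ] force [-0.7 -1.3  1.2] 9.225
((561.6815185546875, 268.8016662597656), (62.02676010131836, 20.971099853515625), 6.5996413230896) [-46.12322857 -39.3774353 ]
```

To row units: -7.4 mm is -0.1184, -5.1 mm is -0.0816.

drive_effector --deltas '[[[0,0.08,0,0,0,0,0],[-0.1184,0,-0.0816,0,0,0,0],[0,-0.064,0,0,0,0,0],[0,-0.048,0,0,0,0,0],[0,-0.048,0,0,0,0,0],[0,-0.032,0,0,0,0,0],[0,-0.016,0,0,0,0,0],[0,0,0,0,0,0,0]]]'

```text
time_s: 10.28
eef_pos: [593.9, 258.9, 25.9]
tcp_rot: [0.704, 0.646, 0.218, -0.2]
wrist_force: [0.3, -0.1, -0.6]
finger_gap: -0.2
finger_force: 0.1
```

```bash
python3 -c "
from h import *
where();p,d,i,X=snap('wrist','w6')
for b in blobs(teal(p),100):
    q=X[b&(d>0)];q=q[abs(q[:,2]-20)<4];r=cv2.minAreaRect(q[:,:2].astype(np.float32));print(r,M3.T[:2,:2]@(np.array(r[0])-COR[:2]))"
```

```text
corner-frame TCP [-53.1 -72.4  21.9] force [-0.1 -0.3 -0.6] 10.275
((554.0470581054688, 280.1050720214844), (23.683061599731445, 61.57693099975586), 74.21649169921875) [-35.53277607 -30.78125684]
```

View pics/w6.png

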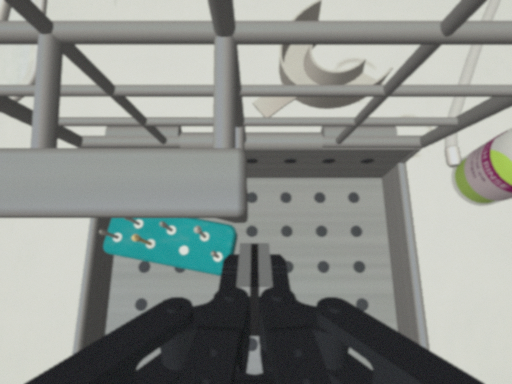

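To row units: -22 mm is -0.352, -11 mm is -0.176.

drive_effector --deltas '[[[-0.176,0.08,-0.1216,0,0,0,0],[-0.176,0,-0.1216,0,0,0,20],[0,-0.352,0,0,0,0,20],[0,-0.352,0,0,0,0,20],[0,0,0,0,0,0,20]]]'

```text
time_s: 10.95
eef_pos: [551.0, 234.6, 25.5]
tcp_rot: [0.704, 0.646, 0.217, -0.2]
wrist_force: [0.0, 0.3, 0.8]
finger_gap: 20.2
finger_force: 0.0
```

```bash
python3 -c "
from h import *
where();go(-75,-35,19,.6)"
```

```text
corner-frame TCP [-81.1 -31.7  21.5] force [ 0.3 -0.   0.8] 10.95
shift [3.6 3.3 5.5] rot [-0.003  0.001 -0.   ] shift after rot [3.6 3.3 5.5]
```

To row units: 5.5 mm is 0.088, 4.1 mm is 0.0656.

drive_effector --deltas '[[[0.0576,0.0528,0.088,0,0,0,20],[0,0,0,0,0,0,20],[0.0656,0,0.0448,0,0,0,20],[0.0656,0,0.0448,0,0,0,20],[0.0656,0,0.0448,0,0,0,20],[0.0656,0,0.0448,0,0,0,20],[0.0656,0,0.0448,0,0,0,20],[0.0656,0,0.0448,0,0,0,20],[0,0,0,0,0,0,20]]]'

```text
time_s: 12.08
eef_pos: [559.1, 271.7, 23.7]
tcp_rot: [0.704, 0.646, 0.218, -0.2]
wrist_force: [-0.2, -0.6, -0.6]
finger_gap: 20.1
finger_force: 0.0
```

```bash
python3 -c "
from h import *
where();p,d,i,X=snap('wrist','w7')
for b in blobs(teal(p),100):
    q=X[b&(d>0)];q=q[abs(q[:,2]-20)<4];r=cv2.minAreaRect(q[:,:2].astype(np.float32));print(r,M3.T[:2,:2]@(np.array(r[0])-COR[:2]))"
```

```text
corner-frame TCP [-43.5 -36.5  19.7] force [-0.6  0.2 -0.6] 12.075
((538.021484375, 311.4627685546875), (3.3255438804626465, 24.340431213378906), 85.16753387451172) [ -5.7010372  -12.06785253]
((567.244384765625, 308.8993225097656), (3.110891342163086, 8.63790225982666), 84.9493179321289) [ -5.69224134 -41.40296946]
((579.2155151367188, 307.896484375), (3.3053927421569824, 9.805767059326172), 84.2032699584961) [ -5.64154537 -53.41592399]
```

To row units: 1.2 mm is 0.0192, 0.8 mm is 0.0128.

drive_effector --deltas '[[[0.0192,0,0.0128,0,0,0,20],[0.0192,0,0.0128,0,0,0,20],[0,0,0,0,0,0,20]]]'

```text
time_s: 12.5
eef_pos: [559.2, 274.0, 23.5]
tcp_rot: [0.704, 0.646, 0.218, -0.2]
wrist_force: [-0.4, -1.5, -0.9]
finger_gap: 19.9
finger_force: 0.2
```

```bash
python3 -c "
from h import *
where()"
```

```text
corner-frame TCP [-41.1 -36.4  19.5] force [-1.6  0.3 -0.9] 12.5
```

To row units: 0.9 mm is 0.0144, 0.6 mm is 0.0096.

drive_effector --deltas '[[[0.0144,0,0.0096,0,0,0,20],[0.0144,0,0.0096,0,0,0,20],[0,0,0,0,0,0,20]]]'

```text
time_s: 12.88
eef_pos: [559.5, 275.5, 23.4]
tcp_rot: [0.704, 0.645, 0.217, -0.2]
wrist_force: [-1.7, -3.9, 1.7]
finger_gap: 19.9
finger_force: 2.2
```

```bash
python3 -c "
from h import *
where()"
```

```text
corner-frame TCP [-39.6 -36.6  19.4] force [-4.   1.4  1.7] 12.875
```

To row units: -30 mm is -0.48, -12 mm is -0.192.

drive_effector --deltas '[[[-0.192,0,-0.128,0,0,0,20],[0,0,-0.48,0,0,0,20],[0,0,-0.48,0,0,0,20],[0,0,0,0,0,0,20]]]'

```text
time_s: 13.38
eef_pos: [557.4, 226.2, 74.3]
tcp_rot: [0.705, 0.645, 0.219, -0.198]
wrist_force: [0.4, -0.1, -0.3]
finger_gap: 19.9
finger_force: 0.0
```

Add to h.py:
```python
def look(name=None):
    where();p,d,i,X=snap("wrist",name);q=X[teal(p)&(d>0)];q=q[abs(q[:,2]-20)<2.5]
    c=(q-COR)@M3;c=c[(c[:,0]>-112)&(c[:,0]<5)&(abs(c[:,1]+65)<75)]
    for lo in range(-112,5,4):
        b=c[(c[:,0]>=lo)&(c[:,0]<lo+4)]
        if len(b)>10:print(lo,len(b),"y",np.percentile(b[:,1],[1,99]).round(1),"x",b[:,0].min().round(1),b[:,0].max().round(1))
```

```bash
python3 -c "
from h import *
look('w8')"
```

```text
corner-frame TCP [-89.  -38.9  70.3] force [-0.  -0.4 -0.3] 13.375
-28 141 y [-57.3  -4.1] x -25.0 -24.0
-24 552 y [-58.   -1.1] x -24.0 -20.0
-20 411 y [-58.7   0.1] x -20.0 -16.0
-16 408 y [-58.8  -0.9] x -16.0 -12.0
-12 371 y [-58.9   0. ] x -12.0 -8.0
-8 407 y [-59.    0.1] x -8.0 -4.0
-4 251 y [-58.1  -2.1] x -4.0 -1.4
```

View pics/w8.png

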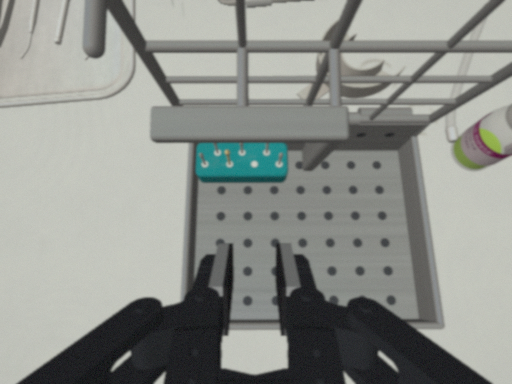

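```bash
python3 -c "
from h import *
go(439,-179,110,.6,1.538,True)"
```

```text
shift [-321.7  -80.7 -264.5] rot [ 0.033  0.    -0.045] shift after rot [-317.4 -103.9 -261.5]
```

To row units: -40 mm is -0.64, -37 mm is -0.592, -0.045 rad / 3.1416 = -0.0143.

drive_effector --deltas '[[[0,0,0,0.0105,0,-0.0143,80],[-0.64,-0.208,-0.576,0,0,0,80],[-0.64,-0.208,-0.528,0,0,0,80],[-0.64,-0.208,-0.528,0,0,0,80],[-0.64,-0.208,-0.512,0,0,0,80],[-0.64,-0.208,-0.512,0,0,0,80],[-0.64,-0.208,-0.512,0,0,0,80],[-0.64,-0.208,-0.512,0,0,0,80],[-0.592,-0.208,-0.496,0,0,0,80],[0,0,0,0,0,0,80]]]'

```text
time_s: 14.68
eef_pos: [438.2, -181.9, 108.2]
tcp_rot: [0.689, 0.662, 0.212, -0.205]
wrist_force: [0.2, 0.7, -0.6]
finger_gap: 80.1
finger_force: 0.0
```

```bash
python3 -c "
from h import *
p,d,i,X=snap('wrist')
for b in blobs(teal(p),100):
    q=X[b&(d>0)];q=q[abs(q[:,2]-16)<3]
    if len(q)>100:print(cv2.minAreaRect(q[:,:2].astype(np.float32)))
go(439,-179,14.5,.6,1.538,True)"
```

```text
((439.1621398925781, -176.105224609375), (22.062978744506836, 58.30477523803711), 87.82003784179688)
shift [-53.5   0.7  77.6] rot [-0.001 -0.001 -0.003] shift after rot [-53.4   0.5  77.6]
```

To row units: 22 mm is 0.352, 18 mm is 0.288.

drive_effector --deltas '[[[-0.24,0,0.352,0,0,0,80],[-0.24,0,0.352,0,0,0,80],[-0.192,0.008,0.288,0,0,0,80],[-0.128,0,0.176,0,0,0,80],[-0.056,0,0.08,0,0,0,80],[0,0,0,0,0,0,80]]]'

```text
time_s: 15.48
eef_pos: [439.3, -177.6, 15.0]
tcp_rot: [0.686, 0.665, 0.212, -0.206]
wrist_force: [-0.1, 0.7, 0.0]
finger_gap: 80.1
finger_force: 0.0
```

```bash
python3 -c "
from h import *
go(439.2,-178.5,14,.6,1.538,True)"
```

```text
shift [-1.4 -0.   0.3] rot [-0.003 -0.     0.   ] shift after rot [-1.4 -0.   0.3]
```

To row units: -41 mm is -0.656, 28 mm is 0.448.

drive_effector --deltas '[[[-0.0224,0,0.0048,0,0,0,56],[0,0,0,0,0,0,56],[0,0,0,0,0,0,56],[0,0,0,0,0,0,56],[0.272,0,-0.4,0,0,0,56],[0.448,0,-0.656,0,0,0,56],[0,0,0,0,0,0,56]]]' --force 40

```text
time_s: 16.35
eef_pos: [441.3, -179.6, 96.4]
tcp_rot: [0.686, 0.666, 0.212, -0.203]
wrist_force: [-0.2, 0.0, -1.2]
finger_gap: 58.5
finger_force: 43.4
```

```bash
python3 -c "
from h import *
go(-110,-62,100,.6)"
```

```text
shift [324.3 125.4 211.1] rot [-0.029  0.004  0.049] shift after rot [328.9 103.2 215.8]
```

To row units: 41 mm is 0.656, 27 mm is 0.432, 0.049 rad / 3.1416 = 0.0156.

drive_effector --deltas '[[[0,0,0,-0.0092,0.0013,0.0156,56],[0.656,0.208,0.432,0,0,0,56],[0.656,0.208,0.432,0,0,0,56],[0.656,0.208,0.432,0,0,0,56],[0.656,0.208,0.432,0,0,0,56],[0.656,0.208,0.432,0,0,0,56],[0.656,0.208,0.432,0,0,0,56],[0.656,0.208,0.432,0,0,0,56],[0.656,0.208,0.432,0,0,0,56],[0,0,0,0,0,0,56]]]'

```text
time_s: 17.6
eef_pos: [575.3, 208.5, 101.3]
tcp_rot: [0.703, 0.646, 0.217, -0.205]
wrist_force: [-0.2, -0.5, -0.5]
finger_gap: 58.7
finger_force: 43.5
```

```bash
python3 -c "
from h import *
where();go(-70,-62,40,.6);go(-60,-62,16,.6)"
```

```text
corner-frame TCP [-105.   -58.2   97.3] force [-0.5  0.2 -0.5] 17.6
shift [-3.8  4.4 67. ] rot [-0.01  -0.007  0.001] shift after rot [-3.4  3.8 67. ]
shift [-9.3  4.7 92.4] rot [-0.01  -0.007  0.001] shift after rot [-8.7  3.8 92.5]
```

To row units: 34 mm is 0.544, 33 mm is 0.528, -0.01 rad / 3.1416 = -0.0032.

drive_effector --deltas '[[[-0.032,0.032,0.544,-0.0032,-0.0022,0,56],[-0.032,0.032,0.528,0,0,0,56],[-0.04,0,0.208,0,0,0,56],[-0.04,0,0.192,0,0,0,56],[0,0,0,0,0,0,56]]]'

```text
time_s: 18.23
eef_pos: [585.7, 246.2, 20.2]
tcp_rot: [0.707, 0.643, 0.218, -0.197]
wrist_force: [-0.4, 0.0, -0.5]
finger_gap: 58.8
finger_force: 43.5
```

```bash
python3 -c "
from h import *
where();go(-45,-62,16,.6)"
```

```text
corner-frame TCP [-66.6 -65.2  16.2] force [-0.   0.4 -0.5] 18.225
shift [17.7 -3.4 12.2] rot [ 0.006  0.004 -0.005] shift after rot [17.7 -3.2 12.3]
```

To row units: -25 mm is -0.4, -1.5 mm is -0.024, 0.006 rad / 3.1416 = 0.0019.

drive_effector --deltas '[[[0.096,-0.024,0.064,0.0019,0.0013,-0.0016,56],[0.096,-0.024,0.064,0,0,0,56],[0.0912,0,0.064,0,0,0,56],[0,0,0,0,0,0,56],[-0.016,0,0.024,0,0,0,56],[0,0,0,0,0,0,80],[0,0,0,0,0,0,80],[0,0,0,0,0,0,80],[0,0,-0.4,0,0,0,80],[0,0,-0.4,0,0,0,80],[0,0,0,0,0,0,40]]]'

```text
time_s: 19.6
eef_pos: [583.5, 239.4, 61.2]
tcp_rot: [0.704, 0.645, 0.219, -0.198]
wrist_force: [0.9, 0.0, -0.4]
finger_gap: 63.7
finger_force: 0.0
```

```bash
python3 -c "
from h import *
look();go(-50,-117,21,.6)"
```

```text
corner-frame TCP [-73.5 -63.7  57.2] force [ 0.1 -0.9 -0.4] 19.6
-56 451 y [-88.  -33.2] x -54.4 -52.0
-52 687 y [-89.  -31.6] x -52.0 -48.0
-48 467 y [-89.5 -31.5] x -48.0 -44.0
-44 593 y [-89.7 -31.8] x -44.0 -40.0
-40 529 y [-89.3 -31.2] x -40.0 -36.0
-36 589 y [-88.9 -31.7] x -36.0 -32.0
-32 201 y [-86.7 -33.1] x -32.0 -30.5
-28 157 y [-56.9  -3.6] x -25.1 -24.0
-24 658 y [-58.6  -1. ] x -24.0 -20.0
-20 501 y [-59.  -0.] x -20.0 -16.0
-16 475 y [-59.   -0.2] x -16.0 -12.0
-12 81 y [-58.5  -3.8] x -12.0 -11.3
shift [-1.2 54.4 42.2] rot [ 0.001 -0.001  0.001] shift after rot [-1.1 54.4 42.1]
```

To row units: 27 mm is 0.432, 21 mm is 0.336.

drive_effector --deltas '[[[0,0.432,0,0,0,0,0],[0,0.432,0,0,0,0,0],[0,0,0,0,0,0,0],[-0.008,0,0.336,0,0,0,0],[-0.008,0,0.336,0,0,0,0],[0,-0.128,0,0,0,0,0],[0,-0.08,0,0,0,0,0],[0,-0.08,0,0,0,0,0],[0,-0.08,0,0,0,0,0],[0,-0.08,0,0,0,0,0],[0,-0.08,0,0,0,0,0],[0,0,0,0,0,0,0]]]'

```text
time_s: 21.15
eef_pos: [604.4, 261.5, 25.1]
tcp_rot: [0.704, 0.646, 0.218, -0.2]
wrist_force: [0.2, -1.0, -1.2]
finger_gap: -0.1
finger_force: 0.0
```

```bash
python3 -c "
from h import *
look();go(-50,-73,21,.6)"
```

```text
corner-frame TCP [-49.6 -82.6  21.1] force [-1.  -0.3 -1.2] 21.15
-56 306 y [-65.2 -39.4] x -55.7 -52.2
-52 824 y [-65.6 -14.3] x -51.8 -48.2
-48 957 y [-66.3  -9.9] x -48.0 -44.0
-44 863 y [-67.2  -9.9] x -44.0 -40.0
-40 944 y [-69.3 -10.5] x -40.0 -36.0
-36 867 y [-68.5 -11.1] x -36.0 -32.0
-32 150 y [-60.1 -11.5] x -32.0 -30.4
-8 14 y [-55.1 -52.7] x -6.0 -4.1
-4 60 y [-54.9 -49.4] x -4.0 -0.7
shift [-0.3 -9.6 -0.2] rot [-0.001 -0.001  0.002] shift after rot [-0.3 -9.6 -0.2]
```

To row units: -3 mm is -0.048, -2 mm is -0.032.

drive_effector --deltas '[[[0,-0.048,0,0,0,0,0],[0,-0.048,0,0,0,0,0],[0,-0.032,0,0,0,0,0],[0,-0.024,0,0,0,0,0],[0,0,0,0,0,0,0]]]'

```text
time_s: 21.82
eef_pos: [595.9, 262.1, 25.0]
tcp_rot: [0.704, 0.646, 0.219, -0.199]
wrist_force: [2.0, -0.4, 0.5]
finger_gap: -0.3
finger_force: 1.0
```

```bash
python3 -c "
from h import *
look()"
```

```text
corner-frame TCP [-49.8 -74.   21. ] force [-0.3 -2.   0.5] 21.825
-56 302 y [-56.6 -31.5] x -55.8 -52.4
-52 904 y [-57.   -4.5] x -52.0 -48.0
-48 949 y [-57.7  -0.8] x -48.0 -44.0
-44 830 y [-58.6  -1.2] x -44.0 -40.0
-40 910 y [-61.2  -2.3] x -40.0 -36.0
-36 883 y [-60.1  -2.5] x -36.0 -32.0
-32 190 y [-51.8  -3.4] x -32.0 -31.1
```

To row units: -22 mm is -0.352, -13 mm is -0.208.

drive_effector --deltas '[[[0,-0.0192,0,0,0,0,0],[0,0.096,0,0,0,0,0],[-0.208,0,-0.136,0,0,0,0],[-0.208,0,-0.136,0,0,0,20],[0,-0.352,0,0,0,0,20],[0,-0.352,0,0,0,0,20],[0,0,0,0,0,0,20]]]'

```text
time_s: 22.75
eef_pos: [551.2, 233.7, 23.5]
tcp_rot: [0.704, 0.646, 0.217, -0.201]
wrist_force: [-0.1, -0.3, -1.0]
finger_gap: 20.4
finger_force: 0.0
```

```bash
python3 -c "
from h import *
where();go(-75,-35,19,.6)"
```

```text
corner-frame TCP [-82.  -32.   19.5] force [-0.3  0.1 -1. ] 22.75
shift [5.5 3.  4.3] rot [-0.004  0.     0.   ] shift after rot [5.5 3.  4.4]
```

To row units: 5.5 mm is 0.088, 4.4 mm is 0.0704.

drive_effector --deltas '[[[0.088,0.048,0.0704,0,0,0,20],[0.0528,0,0.0368,0,0,0,20],[0.0528,0,0.0368,0,0,0,20],[0.0272,0,0.0176,0,0,0,20],[0.0128,0,0.0096,0,0,0,20],[0.0128,0,0.0096,0,0,0,20],[0,0,0,0,0,0,20]]]'

```text
time_s: 23.62
eef_pos: [558.6, 251.7, 23.6]
tcp_rot: [0.704, 0.646, 0.218, -0.199]
wrist_force: [-3.3, -9.1, 7.8]
finger_gap: 20.1
finger_force: 4.7
```

```bash
python3 -c "
from h import *
look()"
```

```text
corner-frame TCP [-63.5 -37.8  19.6] force [-9.3  2.5  7.8] 23.625
-52 131 y [-56.2  -3.4] x -49.0 -48.0
-48 1120 y [-58.1  -0.8] x -48.0 -44.0
-44 865 y [-58.3  -0. ] x -44.0 -40.0
-40 829 y [-58.6   0.1] x -40.0 -36.0
-36 865 y [-58.8   0.1] x -36.0 -32.0
-32 862 y [-58.5  -0.5] x -32.0 -28.0
-28 865 y [-57.6  -1.2] x -28.0 -24.0
-24 1005 y [-58.6  -1.3] x -24.0 -20.0
-20 779 y [-58.9  -0.4] x -20.0 -16.0
-16 769 y [-59.   -0.7] x -16.0 -12.0
-12 663 y [-59.3  -0.6] x -12.0 -8.0
-8 80 y [-58.7  -0.4] x -8.0 -7.1
```

To row units: -40 mm is -0.64, -30 mm is -0.48.

drive_effector --deltas '[[[-0.16,0,-0.112,0,0,0,20],[0,0,-0.64,0,0,0,80],[0,0,-0.48,0,0,0,80],[0,0,0,0,0,0,80]]]'

```text
time_s: 24.18
eef_pos: [555.3, 200.3, 82.6]
tcp_rot: [0.705, 0.645, 0.219, -0.198]
wrist_force: [-0.4, 0.4, -1.1]
finger_gap: 73.8
finger_force: 0.0
```

```bash
python3 -c "
from h import *
go(472,-324.5,110,.6,1.3533,True)"
```

```text
shift [-421.9  -36.1 -322.1] rot [-0.07  -0.     0.108] shift after rot [-422.3   31.9 -322.1]
```

To row units: -42 mm is -0.672, -34 mm is -0.544, 0.108 rad / 3.1416 = 0.0344.

drive_effector --deltas '[[[0,0,0,-0.0223,0,0.0344,80],[-0.672,0.048,-0.544,0,0,0,80],[-0.672,0.048,-0.528,0,0,0,80],[-0.672,0.048,-0.528,0,0,0,80],[-0.672,0.048,-0.512,0,0,0,80],[-0.672,0.048,-0.512,0,0,0,80],[-0.672,0.048,-0.512,0,0,0,80],[-0.672,0.048,-0.512,0,0,0,80],[-0.672,0.048,-0.512,0,0,0,80],[-0.672,0.064,-0.496,0,0,0,80],[-0.672,0.064,-0.496,0,0,0,80],[0,0,0,0,0,0,80]]]'

```text
time_s: 25.68
eef_pos: [471.2, -326.3, 107.6]
tcp_rot: [0.747, 0.596, 0.229, -0.186]
wrist_force: [-0.7, 0.8, 0.6]
finger_gap: 80.1
finger_force: 0.0
```

```bash
python3 -c "
from h import *
p,d,i,X=snap('wrist','w9')
for b in blobs(teal(p),100):
    q=X[b&(d>0)];q=q[abs(q[:,2]-16)<3]
    if len(q)>100:print(cv2.minAreaRect(q[:,:2].astype(np.float32)))
go(472.2,-324,14,.6,1.3533,True)"
```

```text
((472.912353515625, -322.4010314941406), (21.907939910888672, 58.505741119384766), 77.2811508178711)
shift [-54.3   1.1  76.9] rot [-0.003 -0.001 -0.003] shift after rot [-54.2   0.7  77. ]
```

To row units: 22 mm is 0.352, 17 mm is 0.272.

drive_effector --deltas '[[[-0.24,0,0.352,0,0,0,80],[-0.24,0,0.352,0,0,0,80],[-0.192,0.008,0.272,0,0,0,80],[-0.128,0,0.176,0,0,0,80],[-0.064,0,0.08,0,0,0,80],[0,0,0,0,0,0,80]]]'

```text
time_s: 26.48
eef_pos: [472.5, -322.2, 15.7]
tcp_rot: [0.744, 0.599, 0.23, -0.187]
wrist_force: [-0.2, 0.1, 0.2]
finger_gap: 80.1
finger_force: 0.0
```

```bash
python3 -c "
from h import *
go(472.4,-324.4,14,.6,1.3533,True)"
```

```text
shift [-2.7  0.3  0.1] rot [-0.004 -0.001  0.   ] shift after rot [-2.7  0.3  0.1]
```

To row units: -41 mm is -0.656, 28 mm is 0.448.

drive_effector --deltas '[[[-0.0432,0.0048,0.0016,0,0,0,80],[0,0,0,0,0,0,56],[0,0,0,0,0,0,56],[0,0,0,0,0,0,56],[0,0,0,0,0,0,56],[0.272,0,-0.4,0,0,0,56],[0.448,0,-0.656,0,0,0,56],[0,0,0,0,0,0,56]]]' --force 40

```text
time_s: 27.48
eef_pos: [474.6, -325.2, 97.1]
tcp_rot: [0.744, 0.6, 0.23, -0.184]
wrist_force: [-0.0, -0.1, -1.0]
finger_gap: 58.7
finger_force: 43.7
```

```bash
python3 -c "
from h import *
go(-110,-62,100,.6)"
```

```text
shift [449.  -10.7 297.2] rot [ 0.073  0.003 -0.103] shift after rot [445.9  57.3 296.6]
```

To row units: 41 mm is 0.656, 30 mm is 0.48, -0.103 rad / 3.1416 = -0.0328.

drive_effector --deltas '[[[0,0,0,0.0232,0.001,-0.0328,56],[0.656,0.08,0.432,0,0,0,56],[0.656,0.08,0.432,0,0,0,56],[0.656,0.08,0.432,0,0,0,56],[0.656,0.08,0.432,0,0,0,56],[0.656,0.08,0.432,0,0,0,56],[0.656,0.08,0.432,0,0,0,56],[0.656,0.08,0.432,0,0,0,56],[0.656,0.08,0.432,0,0,0,56],[0.656,0.08,0.432,0,0,0,56],[0.656,0.08,0.432,0,0,0,56],[0.48,0.08,0.368,0,0,0,56]]]'

```text
time_s: 28.98
eef_pos: [572.5, 199.3, 101.3]
tcp_rot: [0.704, 0.645, 0.217, -0.203]
wrist_force: [-0.0, -0.1, -0.7]
finger_gap: 58.7
finger_force: 43.6
```

```bash
python3 -c "
from h import *
where();go(-76,-63,40,.6);go(-72,-63,16,.6)"
```

```text
corner-frame TCP [-114.4  -56.3   97.3] force [-0.1  0.  -0.7] 28.975
shift [-1.   7.2 68.9] rot [-0.007 -0.004 -0.002] shift after rot [-0.7  6.7 69. ]
shift [-11.3   7.4  91. ] rot [-0.007 -0.004 -0.002] shift after rot [-11.    6.7  91. ]
```

To row units: 35 mm is 0.56, 34 mm is 0.544, -0.007 rad / 3.1416 = -0.0022.

drive_effector --deltas '[[[0,0.056,0.56,-0.0022,-0.0013,0,56],[-0.016,0.048,0.544,0,0,0,56],[-0.08,0,0.176,0,0,0,56],[-0.08,0,0.176,0,0,0,56],[0,0,0,0,0,0,56]]]'

```text
time_s: 29.6
eef_pos: [584.0, 237.6, 20.4]
tcp_rot: [0.706, 0.643, 0.218, -0.199]
wrist_force: [0.0, -0.3, -0.6]
finger_gap: 58.7
finger_force: 43.6
```

```bash
python3 -c "
from h import *
where();go(-65.5,-63,16,.6)"
```

```text
corner-frame TCP [-75.2 -64.3  16.4] force [-0.3 -0.1 -0.6] 29.6
shift [ 7.8 -1.4  5.8] rot [ 0.003  0.    -0.005] shift after rot [ 7.8 -1.3  5.8]
```

To row units: -25 mm is -0.4, 4 mm is 0.064, -0.005 rad / 3.1416 = -0.0016.

drive_effector --deltas '[[[0.064,-0.0208,0.048,0.001,0,-0.0016,56],[0.0608,0,0.0448,0,0,0,56],[0,0,0,0,0,0,56],[-0.016,0,0.024,0,0,0,56],[0,0,0,0,0,0,80],[0,0,0,0,0,0,80],[0,0,0,0,0,0,80],[0,0,-0.4,0,0,0,80],[0,0,-0.4,0,0,0,80],[0,0,0,0,0,0,40]]]'

```text
time_s: 30.85
eef_pos: [582.9, 219.3, 61.3]
tcp_rot: [0.705, 0.645, 0.219, -0.198]
wrist_force: [-1.0, 0.4, -0.4]
finger_gap: 63.5
finger_force: 0.0
```

```bash
python3 -c "
from h import *
look();go(-69,-117,21,.6)"
```

```text
corner-frame TCP [-93.6 -64.9  57.3] force [ 0.3  1.1 -0.4] 30.85
-76 566 y [-89.4 -34.1] x -75.1 -72.0
-72 653 y [-90.4 -33.2] x -72.0 -68.0
-68 481 y [-90.7 -32.8] x -68.0 -64.0
-64 595 y [-90.6 -32.6] x -64.0 -60.0
-60 513 y [-90.7 -32.5] x -60.0 -56.0
-56 595 y [-90.1 -33.4] x -56.0 -52.0
-52 244 y [-87.4  -4.9] x -52.0 -48.0
-48 670 y [-58.5  -0.2] x -48.0 -44.0
-44 524 y [-58.9   0.1] x -44.0 -40.0
-40 494 y [-59.   -0.1] x -40.0 -36.0
-36 475 y [-59.   -0.9] x -36.0 -32.0
-32 496 y [-58.4  -0.1] x -32.0 -28.0
-28 479 y [-57.9  -1.2] x -28.0 -24.0
-24 603 y [-58.9  -1.5] x -24.0 -20.0
-20 461 y [-58.9   0. ] x -20.0 -16.0
-16 454 y [-58.9  -0.2] x -16.0 -12.0
-12 397 y [-58.9  -3. ] x -12.0 -8.0
-8 432 y [-59.5  -0.3] x -8.0 -4.0
-4 329 y [-58.2  -1.9] x -4.0 -0.2
shift [-0.3 53.1 43. ] rot [0.002 0.    0.001] shift after rot [-0.2 53.2 42.8]
```

To row units: 27 mm is 0.432, 26 mm is 0.416.

drive_effector --deltas '[[[0,0.432,0,0,0,0,0],[0,0.416,0,0,0,0,0],[0,0,0,0,0,0,0],[0,0,0.336,0,0,0,0],[0,0,0.352,0,0,0,0],[0,-0.128,0,0,0,0,0],[0,-0.08,0,0,0,0,0],[0,-0.08,0,0,0,0,0],[0,-0.08,0,0,0,0,0],[0,-0.08,0,0,0,0,0],[0,-0.08,0,0,0,0,0],[0,-0.048,0,0,0,0,0]]]'

```text
time_s: 32.4
eef_pos: [600.5, 243.0, 25.0]
tcp_rot: [0.704, 0.646, 0.219, -0.199]
wrist_force: [0.3, -0.4, 0.6]
finger_gap: -0.3
finger_force: 0.6
```

```bash
python3 -c "
from h import *
look();go(-69,-74,21,.6)"
```

```text
corner-frame TCP [-68.4 -80.3  21. ] force [-0.4 -0.3  0.6] 32.4
-80 20 y [-60.9 -54.2] x -76.6 -76.2
-76 676 y [-62.6 -12.2] x -75.8 -72.3
-72 1065 y [-63.1  -7.2] x -71.9 -68.0
-68 810 y [-63.7  -7.3] x -68.0 -64.0
-64 996 y [-64.4  -7.8] x -64.0 -60.0
-60 798 y [-66.2  -7.7] x -60.0 -56.0
-56 993 y [-64.7  -8. ] x -56.0 -52.0
-52 456 y [-54.8  -4.5] x -52.0 -48.0
-48 1093 y [-59.   -0.6] x -48.0 -44.0
-44 849 y [-59.6  -0.1] x -44.0 -40.0
-40 783 y [-59.5  -0.7] x -40.0 -36.0
-36 837 y [-59.7  -0. ] x -36.0 -32.0
-32 776 y [-59.2  -0.2] x -32.0 -28.0
-28 793 y [-58.3  -1.1] x -28.0 -24.0
-24 954 y [-58.   -0.8] x -24.0 -20.0
-20 687 y [-53.4   0.1] x -20.0 -16.0
-16 620 y [-50.4  -0.8] x -16.0 -12.0
-12 555 y [-46.2  -0.1] x -12.0 -8.0
-8 528 y [-42.7   0.2] x -8.0 -4.0
-4 363 y [-40.1  -0.1] x -4.0 -0.0
shift [-0.5 -6.  -0.4] rot [ 0.001 -0.     0.002] shift after rot [-0.5 -6.  -0.4]
```

To row units: -25 mm is -0.4, -20 mm is -0.32, -0.125 rad / 3.1416 = -0.0398.

drive_effector --deltas '[[[0,-0.048,0,0,0,0,0],[0,-0.032,0,0,0,0,0],[0,-0.024,0,0,0,0,0],[0,-0.016,0,0,0,0,0],[0,0,0,0,0,0,0],[0,0.096,0,0,0,0,0],[0,0,-0.4,0,0,0,0],[0,-0.32,-0.24,0,0,0,20],[0,-0.32,0,0,-0.0398,0,20],[0,0,0,0,-0.0398,0,20],[0,0,0,0,0,0,20]]]'

```text
time_s: 33.83
eef_pos: [555.4, 228.9, 59.1]
tcp_rot: [0.723, 0.669, 0.129, -0.118]
wrist_force: [-0.3, 0.1, -0.3]
finger_gap: 20.3
finger_force: 0.0
```

```bash
python3 -c "
from h import *
look();go(-95,-35,45,.35);go(-95,-35,19,.35)"
```

```text
corner-frame TCP [-86.5 -36.6  55.1] force [ 0.1  0.3 -0.3] 33.825
-80 23 y [-57.3 -45.9] x -76.7 -76.0
-76 489 y [-58.6  -4.7] x -75.9 -72.0
-72 642 y [-59.   -1.2] x -72.0 -68.0
-68 595 y [-59.4  -0.9] x -68.0 -64.0
-64 678 y [-59.8  -1.3] x -64.0 -60.0
-60 654 y [-59.9  -1.8] x -60.0 -56.0
-56 666 y [-57.8  -2.1] x -56.0 -52.0
-52 243 y [-54.8  -2.7] x -52.0 -48.0
-48 748 y [-58.3  -1.1] x -48.0 -44.0
-44 574 y [-58.7   0. ] x -44.0 -40.0
-40 130 y [-58.2  -0.3] x -40.0 -38.8
-12 371 y [-59.   -0.5] x -11.2 -8.0
-8 567 y [-59.4  -0.8] x -8.0 -4.0
-4 410 y [-58.5  -1.6] x -4.0 -0.7
shift [-8.6 -2.2  6.3] rot [-0.002 -0.001  0.006] shift after rot [-8.6 -2.1  6.3]
shift [-17.5  -2.2  30.7] rot [-0.002 -0.001  0.006] shift after rot [-17.5  -2.1  30.7]
```

To row units: 12.5 mm is 0.2, 12 mm is 0.192, 0.006 rad / 3.1416 = 0.0019.

drive_effector --deltas '[[[-0.144,-0.032,0.096,0,0,0.0019,20],[-0.08,0,0.192,0,0,0,20],[-0.064,0,0.2,0,0,0,20],[0,0,0,0,0,0,20],[0.0448,0,0.016,0,0,0,20],[0.0304,0,0.0112,0,0,0,20],[0.0144,0,0.0048,0,0,0,20],[0.0144,0,0.0048,0,0,0,20],[0,0,0,0,0,0,20]]]'

```text
time_s: 35.0
eef_pos: [555.2, 224.7, 23.1]
tcp_rot: [0.728, 0.663, 0.128, -0.117]
wrist_force: [0.6, -0.4, -1.1]
finger_gap: 20.2
finger_force: 0.0
```

```bash
python3 -c "
from h import *
look()"
```

```text
corner-frame TCP [-90.6 -36.8  19.1] force [-0.3 -0.7 -1.1] 35.0
-80 16 y [-55.8 -46. ] x -76.4 -76.0
-76 677 y [-58.5  -5.4] x -76.0 -72.0
-72 1038 y [-58.9  -1. ] x -72.0 -68.0
-68 887 y [-59.4  -0.5] x -68.0 -64.1
-64 1081 y [-59.5  -1.5] x -64.0 -60.1
-60 972 y [-60.   -1.7] x -59.9 -56.1
-56 1093 y [-58.8  -2.1] x -55.9 -52.0
-52 474 y [-53.9  -2.6] x -51.8 -48.0
-48 1148 y [-58.1  -0.7] x -48.0 -44.0
-44 944 y [-58.7   0. ] x -44.0 -40.0
-40 915 y [-58.7   0.1] x -40.0 -36.0
-36 989 y [-58.7  -0. ] x -36.0 -32.0
-32 978 y [-58.7   0.1] x -32.0 -28.0
-28 1035 y [-57.7  -1.2] x -28.0 -24.0
```

To row units: 0.9 mm is 0.0144, 0.3 mm is 0.0048.

drive_effector --deltas '[[[0.0144,0,0.0048,0,0,0,20],[0.0144,0,0.0048,0,0,0,20],[0.0144,0,0.0048,0,0,0,20],[0,0,0,0,0,0,20]]]'

```text
time_s: 35.55
eef_pos: [555.4, 227.7, 23.1]
tcp_rot: [0.728, 0.663, 0.128, -0.118]
wrist_force: [-0.5, -0.0, 0.1]
finger_gap: 20.1
finger_force: 0.1
```

```bash
python3 -c "
from h import *
where()"
```

```text
corner-frame TCP [-87.6 -36.7  19.1] force [-0.1  0.5  0.1] 35.55
```

drive_effector --deltas '[[[0.0144,0,0.0048,0,0,0,20],[0.008,0,0.0032,0,0,0,20],[0,0,0,0,0,0,20]]]'

```text
time_s: 35.92
eef_pos: [555.6, 228.7, 23.0]
tcp_rot: [0.728, 0.663, 0.128, -0.117]
wrist_force: [0.5, -1.4, 1.0]
finger_gap: 19.8
finger_force: 0.8
```

```bash
python3 -c "
from h import *
look()"
```

```text
corner-frame TCP [-86.6 -36.8  19. ] force [-1.3 -0.6  1. ] 35.925
-76 38 y [-55.9 -19.7] x -72.9 -72.0
-72 1139 y [-58.2  -1.1] x -72.0 -68.0
-68 853 y [-58.9  -0. ] x -68.0 -64.0
-64 1059 y [-59.   -0.2] x -64.0 -60.1
-60 979 y [-58.9  -0.2] x -59.9 -56.1
-56 1084 y [-58.9  -0.5] x -55.9 -52.0
-52 1126 y [-57.8  -1.6] x -51.9 -48.0
-48 1156 y [-58.   -0.7] x -48.0 -44.0
-44 923 y [-58.7   0. ] x -44.0 -40.0
-40 949 y [-58.7  -0. ] x -40.0 -36.0
-36 971 y [-58.7  -0.1] x -36.0 -32.0
```

To row units: -50 mm is -0.8, -30 mm is -0.48, -0.175 rad / 3.1416 = -0.0557.

drive_effector --deltas '[[[0.0144,0,0.0048,0,0,0,20],[0,0,0,0,0,0,20],[-0.096,0,-0.032,0,0,0,20],[0,0,-0.8,0,0,0,20],[0,0,-0.8,0,0,0,0],[0,0,-0.8,0,-0.0557,0,0],[0,0,-0.48,0,-0.0557,0,0],[0,0,0,0,0,0,0]]]'

```text
time_s: 36.98
eef_pos: [551.0, 173.9, 197.3]
tcp_rot: [0.736, 0.677, 0.004, 0.0]
wrist_force: [-0.3, 1.1, 0.1]
finger_gap: -0.0
finger_force: 0.0
```

```bash
python3 -c "
from h import *
look();go(28,-66,200,0)
p,d,i,X=snap('top');q=(X[d>0]-COR)@M3
q=q[(abs(q[:,1]+70)<76)&(q[:,2]>60)&(q[:,2]<190)&(q[:,0]>-60)&(q[:,0]<10)];print(len(q),np.percentile(q,[1,50,99],axis=0).round())"
```

```text
corner-frame TCP [-141.6  -37.   193.3] force [1.1 0.4 0.1] 36.975
-72 332 y [-57.4  -0.9] x -71.8 -68.3
-68 237 y [-58.5  -0.2] x -67.7 -64.1
-64 308 y [-58.7  -0.5] x -63.6 -60.1
-60 262 y [-58.6  -0.5] x -59.5 -56.0
-56 330 y [-58.2  -0.1] x -55.5 -52.0
-52 329 y [-56.4  -1.7] x -51.5 -48.0
-48 341 y [-57.5  -0.6] x -47.5 -44.0
-44 228 y [-58.2  -0.2] x -43.6 -40.2
-24 66 y [-57.9  -1.5] x -20.8 -20.0
-20 252 y [-58.4  -1.2] x -20.0 -16.0
-16 262 y [-59.   -0.5] x -16.0 -12.0
-12 291 y [-58.8   0. ] x -11.9 -8.0
-8 304 y [-58.8   0. ] x -8.0 -4.0
-4 261 y [-57.9  -1.3] x -4.0 -0.5
shift [172.8  29.9  -8.7] rot [ 0.002 -0.003  0.001] shift after rot [172.8  29.8  -9.2]
88 [[-38. -34.  69.]
 [-15. -13. 127.]
 [ -4.   2. 162.]]
```

To row units: 43 mm is 0.688, -20 mm is -0.32.

drive_effector --deltas '[[[0,0,-0.32,0,0,0,0],[0.688,0.128,0,0,0,0,0],[0.688,0.128,0,0,0,0,0],[0.688,0.128,0,0,0,0,0],[0.688,0.096,0,0,0,0,0],[0,0,0,0,0,0,0]]]'

```text
time_s: 37.83
eef_pos: [594.1, 338.3, 210.4]
tcp_rot: [0.738, 0.675, -0.002, -0.003]
wrist_force: [-0.4, 0.0, 0.2]
finger_gap: -0.2
finger_force: 0.0
```

```bash
python3 -c "
from h import *
where();go(25,-66,147,0)"
```

```text
corner-frame TCP [ 25.9 -65.6 206.4] force [-0.   0.4  0.2] 37.825
shift [-1.   0.8 59.4] rot [-0.006 -0.001 -0.001] shift after rot [-0.9  0.4 59.4]
```

Units first: shifts go in shares of 62.5 mm and turns go in shares of pi rad. So 30 mm is 0.48, 29 mm is 0.464.

drive_effector --deltas '[[[0,0,0.48,0,0,0,0],[0,0,0.464,0,0,0,0],[0,0,0,0,0,0,0]]]'

```text
time_s: 38.2
eef_pos: [594.2, 331.4, 150.0]
tcp_rot: [0.74, 0.673, -0.005, -0.001]
wrist_force: [-0.2, -0.1, -0.2]
finger_gap: -0.2
finger_force: 0.0
```

```bash
python3 -c "
from h import *
where()
prev=None
for t in np.r_[1.4,1.25,1.1,.95,.8,.65,.5,.38,.26,.16,.08,.04,0]:
    p=np.array([12.5-90*np.cos(t)+2.5*np.sin(t),58+90*np.sin(t)+2.5*np.cos(t)])
    print(t,p.round(1),'' if prev is None else (p-prev).round(1)); prev=p"
```

```text
corner-frame TCP [ 19.1 -66.2 146. ] force [-0.1  0.1 -0.2] 38.2
1.4 [ -0.3 147.1] 
1.25 [-13.5 144.2] [-13.2  -2.9]
1.1 [-26.1 139.3] [-12.6  -4.9]
0.95 [-37.8 132.7] [-11.7  -6.7]
0.8 [-48.4 124.3] [-10.6  -8.4]
0.65 [-57.6 114.5] [-9.2 -9.8]
0.5 [-65.3 103.3] [ -7.6 -11.1]
0.38 [-70.2  93.7] [-4.9 -9.6]
0.26 [-73.8  83.6] [ -3.7 -10.2]
0.16 [-76.   74.8] [-2.1 -8.7]
0.08 [-77.   67.7] [-1.1 -7.1]
0.04 [-77.3  64.1] [-0.3 -3.6]
0.0 [-77.5  60.5] [-0.2 -3.6]
```

To row units: -13 mm is -0.208, -12 mm is -0.192.

drive_effector --deltas '[[[-0.16,0,0,0,0,0,0],[-0.16,0,0,0,0,0,0],[-0.208,0,0.048,0,0,0,0],[-0.208,0,0.08,0,0,0,0],[-0.192,0,0.112,0,0,0,0],[-0.16,0,0.128,0,0,0,0],[-0.144,0,0.16,0,0,0,0],[0,0,0,0,0,0,0]]]'

```text
time_s: 39.2
eef_pos: [587.8, 257.2, 119.6]
tcp_rot: [0.739, 0.673, -0.002, -0.0]
wrist_force: [-0.2, -0.4, 0.3]
finger_gap: 0.2
finger_force: 0.0
```

```bash
python3 -c "
from h import *
where();go(-57.6,-66,114.5,0)
p,d,i,X=snap('scene','s2')"
```

```text
corner-frame TCP [-55.3 -66.4 115.6] force [-0.4  0.1  0.3] 39.2
shift [-2.3 -0.4  1.1] rot [-0.003  0.002 -0.006] shift after rot [-2.3 -0.4  1.1]
```

Run:
```python
from h import *
p,d,i,X=snap('wrist','w10')
```

```text
(no output)
```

View pics/w10.png

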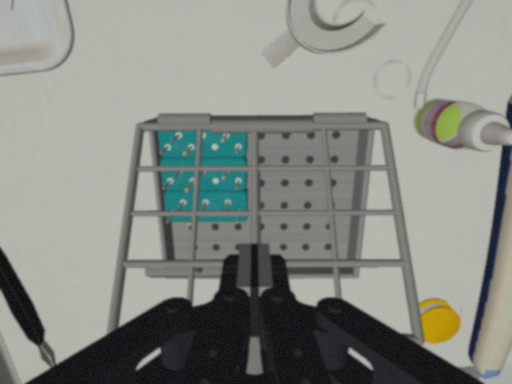

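The lid is following the fingers down and the three blocks stand square in the corner. I'll carry on with the arc.

To row units: 11.5 mm is 0.184, 10 mm is 0.16.

drive_effector --deltas '[[[-0.152,0,0.184,0,0,0,0],[-0.08,0,0.16,0,0,0,0],[-0.064,0,0.16,0,0,0,0],[-0.032,0,0.144,0,0,0,0],[0,0,0,0,0,0,0]]]'

```text
time_s: 39.92
eef_pos: [585.9, 237.8, 79.6]
tcp_rot: [0.739, 0.674, -0.002, -0.001]
wrist_force: [0.1, 0.5, 0.0]
finger_gap: 0.2
finger_force: 0.0
```

```bash
python3 -c "
from h import *
where();go(-77,-66,67.7,0)"
```

```text
corner-frame TCP [-74.9 -66.2  75.6] force [ 0.5 -0.   0. ] 39.925
shift [-2.1 -0.2  7.9] rot [-0.003  0.002 -0.005] shift after rot [-2.1 -0.2  7.9]
```

To row units: 5 mm is 0.08, 3 mm is 0.048.

drive_effector --deltas '[[[-0.032,0,0.08,0,0,0,0],[0,0,0.048,0,0,0,0],[0,0,0.032,0,0,0,0],[0,0,0,0,0,0,0]]]'

```text
time_s: 40.42
eef_pos: [586.4, 236.6, 70.7]
tcp_rot: [0.739, 0.674, -0.0, -0.0]
wrist_force: [-1.8, -0.5, 0.0]
finger_gap: 0.1
finger_force: 0.0
```

```bash
python3 -c "
from h import *
where()"
```

```text
corner-frame TCP [-76.1 -66.8  66.7] force [-0.7  1.8  0. ] 40.425
```

drive_effector --deltas '[[[0,0,0.032,0,0,0,0],[0,0,0.032,0,0,0,0],[0,0,0,0,0,0,0]]]'

```text
time_s: 40.8
eef_pos: [586.3, 236.6, 66.6]
tcp_rot: [0.739, 0.674, -0.0, -0.0]
wrist_force: [-0.7, -0.5, 0.0]
finger_gap: 0.1
finger_force: 0.0
```

```bash
python3 -c "
from h import *
where()"
```

```text
corner-frame TCP [-76.1 -66.8  62.6] force [-0.5  0.6  0. ] 40.8
```

To row units: 1 mm is 0.016.

drive_effector --deltas '[[[0,0,0.016,0,0,0,0],[0,0,0.016,0,0,0,0],[0,0,0,0,0,0,0]]]'

```text
time_s: 41.18
eef_pos: [586.4, 236.8, 64.7]
tcp_rot: [0.739, 0.674, -0.0, -0.0]
wrist_force: [-0.5, 0.2, -0.5]
finger_gap: 0.2
finger_force: 0.0
```

```bash
python3 -c "
from h import *
where()"
```

```text
corner-frame TCP [-75.9 -66.8  60.7] force [ 0.1  0.5 -0.5] 41.175
```

drive_effector --deltas '[[[0,0,0.0112,0,0,0,0],[0,0,0.0112,0,0,0,0],[0,0,0,0,0,0,0]]]'

```text
time_s: 41.55
eef_pos: [586.4, 236.7, 64.0]
tcp_rot: [0.739, 0.674, -0.0, -0.0]
wrist_force: [-1.6, -0.9, 5.8]
finger_gap: -0.2
finger_force: 2.5
```

```bash
python3 -c "
from h import *
where()"
```

```text
corner-frame TCP [-75.9 -66.9  60. ] force [-1.   1.5  5.8] 41.55
```

To row units: -50 mm is -0.8, -40 mm is -0.64.

drive_effector --deltas '[[[0,0,0.0112,0,0,0,0],[0,0,0,0,0,0,0],[0,0,-0.64,0,0,0,0],[0,0,-0.8,0,0,0,0],[0,0,-0.8,0,0,0,0],[0,0,0,0,0,0,0]]]'

```text
time_s: 42.3
eef_pos: [589.1, 238.5, 207.5]
tcp_rot: [0.739, 0.674, 0.004, 0.001]
wrist_force: [0.3, 0.9, -0.8]
finger_gap: 0.2
finger_force: 0.0
```

Run:
```python
from h import *
where();p,d,i,X=snap('wrist','w11');q=(X[d>0]-COR)@M3
q=q[(abs(q[:,1]+70)<78)&(q[:,2]>36)&(q[:,2]<70)&(q[:,0]<5)&(q[:,0]>-120)]
for lo in range(-120,5,12):
    b=q[(q[:,0]>=lo)&(q[:,0]<lo+12)]
    if len(b)>20:print(lo,len(b),np.percentile(b[:,2],[10,50,90]).round(1))
h=q[q[:,0]<-5];print(np.polyfit(h[:,0],h[:,2],1))
look()
```

```text
corner-frame TCP [-73.9 -69.3 203.5] force [ 0.9 -0.2 -0.8] 42.3
-120 1183 [44.5 46.2 47.3]
-108 275 [44.3 45.6 46.7]
-96 274 [44.5 45.7 46.7]
-84 960 [44.3 45.5 46.5]
-72 303 [44.3 45.5 46.7]
-60 861 [44.1 45.2 46.3]
-48 351 [44.1 45.5 46.7]
-36 915 [44.1 45.2 46.3]
-24 375 [44.2 45.5 46.6]
-12 807 [44.5 45.9 47.6]
0 1114 [45.4 46.7 48. ]
[-8.32579529e-03  4.48874866e+01]
corner-frame TCP [-75.1 -67.9 200.6] force [-1.   0.5 -0.3] 42.35
-72 188 y [-57.6  -2.8] x -71.9 -68.1
-68 156 y [-58.6  -0.2] x -67.9 -64.0
-64 176 y [-58.7  -0.1] x -64.0 -60.5
-56 226 y [-58.8  -0.1] x -56.0 -52.0
-52 227 y [-57.9  -1.1] x -52.0 -48.1
-48 243 y [-57.9  -0.4] x -48.0 -44.0
-44 167 y [-58.  -0.] x -44.0 -40.1
-40 203 y [-58.1   0. ] x -39.6 -36.3
-36 229 y [-58.1   0. ] x -36.0 -32.0
-28 233 y [-57.3  -1.3] x -27.7 -24.0
-24 238 y [-58.   -0.6] x -24.0 -20.3
-20 197 y [-59.2  -0.1] x -19.9 -16.1
-16 216 y [-58.4  -0.4] x -15.5 -12.0
-12 249 y [-58.5  -0.1] x -12.0 -8.3
-8 267 y [-58.5   0.1] x -7.7 -4.0
-4 36 y [-36.1  -1.3] x -3.4 -3.2
```

View pics/w11.png

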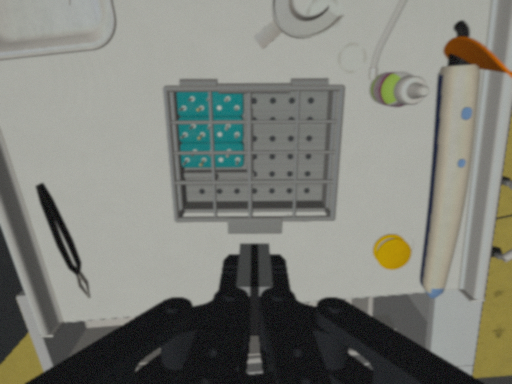

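The lid lies level (slope about 0.008 rad) over a square row, and the arm is clear of everything.

```bash
python3 -c "
from station import ctrl, imaging, readout, hand_in
print(hand_in())"
```

```text
the job is handed in; nothing more can be done
None
```

I packed all three bur blocks, upright and square, in a close row in the corner, shut the lid level over them, and handed the job in at about 42 s of the 72 s allowed; the hand-in returned no verdict.

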